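# Shut and bolt the sherd case

## Task

The lid of the wooden sherd case stands open. Swing it down onto its spring buffers with the bolt still drawn back, then press the lid down as far as the keeper needs and slide the bolt across until it is fully home in the keeper, feeling for the mouth gently and never ramming the bolt against the keeper. Leave the loupe, bottle and cup round the case undisturbed.

Things in the scene. Friction and masses are not known exactly. Their poses are not given: they have to be found in the camera images.
- sherd_case: fixed wooden case, 190 x 230 x 66 mm, open on top and holding sherds on grey padding; origin at table level below a point on its axes, x from -95 to +95 mm (front -x, hinge side +x), y from -105 to +125 mm, z up, rim at z = 66 mm. The strip y = +76 to +125 mm is a solid deck at rim height that carries the keeper. Does not move.
- lid (a joint): angle of the plywood lid (rad), 0 = flush, growing as it opens, at most 1.2. It stays where it is left (hinge friction 0.38 N m) until two rubber-tipped spring buffers on the front wall meet it at about 0.16 rad; let go, it rests on them at about 0.10 to 0.14 rad. Pressed at the bolt with 5 to 20 N it goes lower, down to 0, and springs back when let go.
- lid_hinge (a point): point on the lid's hinge line, at (89, 0, 71) mm of the case frame; the hinge line runs along the case's y and opening is a positive turn about +y (front edge up). With the lid flush, the lid's frame has the case's axes with its origin here.
- lid_edge (a point): point on top of the lid near its front edge, good for pushing it down with closed fingers, at (-172, +30, +7) mm from the hinge point in the lid's frame; the front edge is 12 mm before it, the bolt 38 mm behind it. The lid is 184 x 175 x 10 mm (y -100 to +75 mm of the case), about 0.3 kg.
- bolt (a joint): travel of the steel bolt on top of the lid (m), towards the case's +y: 0 = drawn back, 0.040 = fully home at a hard stop; starts at 0 to 0.006. It slides with 2 N of friction and stays where it is left. Its end meets the striker plate's front face at 0.014; inside the mouth the sprung lid adds a few newtons of friction.
- bolt_knob (a point): centre of the top of the bolt's upright round knob, diameter 14 mm, 36 mm tall, on a saddle plate 24 x 30 mm. With lid flush and bolt at 0 it is at (-134, -35, +59) mm from the hinge point in case axes; it moves with bolt and lid. The bolt's bar is 12 mm wide and 10 mm high, its axis 44 mm below this point, and ends square 100 mm to +y of the knob.
- keeper_block: dark steel keeper bracket fixed on the deck, 62 x 40 x 50 mm, origin at its foot at (-45, +84, +66) mm of the case frame. Between its posts stands a slotted steel striker plate (46 x 10 mm, front face 5 mm to -y of the origin) with a rectangular mouth 20 mm wide and 12 mm high: 1 mm clear above and below the bolt. Never push it with more than 24 N.
- keeper_front (a point): where the bolt's axis would meet the striker plate's front face with the lid flush, at (-45, +79, +86) mm of the case frame. The plate's height setting differs from case to case and is not reported: the mouth's centre is 1 to 12 mm above this point, so the bolt lines up somewhere at lid angles 0.008 to 0.09 rad; find it by feel.
- loupe: black loupe, 35 mm diameter, 34 mm tall, standing on the deck behind the keeper; leave it; origin under its centre
- amber_bottle: small amber bottle, 53 mm diameter, 106 mm tall, standing behind the case; leave it; origin under its centre
- cup: clear plastic cup, 63 mm diameter, 74 mm tall, standing behind the case; leave it; origin under its centre

How it is judged:
By the outcome, as a careful person would: the job done as asked, in the order asked, and still so for the second after the job is handed in, with the robot touching nothing.
It also fails if it takes over 67 s, if anything falls off the work surface, if the arm or the gripper's body presses on something with over 40 N, if the wrist force passes 120 N, or if a joint passes its speed limit or range.

## Robot

A 6-joint arm with a two-finger parallel gripper is mounted at the origin on a cart in front of the work surface, level with it; the furniture and walls round the work are solid. World frame = base frame: x ahead of the robot, y to its left, z up, the work surface at z = 0. Lengths are in m, angles in degrees, forces in N, time in s.
With the tool pointing down it reaches from about 0.275 to 0.975 m from the base axis. Payload 8.4 kg.
Tool frame: the origin (TCP) lies on the front face of the gripper's body, between the roots of the fingers; the fingertips stand 88 mm ahead of it and the grasp point (between the pads) lies pinch_z ahead of it (pinch_z is the distance from the TCP to the grasp point, in m); z points along the fingers, y is the line along which they close (so a half turn about z gives the same grasp; the last joint's range is limited). The gripper opens to 92 mm and grips with 3 to 60 N. Pads are 20 mm wide; open, the fingers measure 128 mm over their backs; the gripper's body (75 mm by 189 mm) begins 69 mm behind the grasp point.
Start: joints at [72.456, 20.225, 93.587, -0, 66.188, -0.138], TCP at [0.187, 0.596, 0.303] pointing down, gripper open.
Joint ranges: [-150.9, 150.9], [-52.94, 120.26], [3.33, 152.33], [-74.26, 254.26], [0, 154.13], [-172.89, 172.89]. Speed limits (degrees/s): [127.2, 127.2, 159.86, 180, 180, 180].

## Interface

Orientations are given as [roll, pitch, yaw] about the fixed x, y, z axes, in that order (R = Rz(yaw) Ry(pitch) Rx(roll)).
In Python, from rig import * gives the robot as it stands.
- The arm moves only by the tool play_rows, never from a script. Its argument "increments" is a list of rows, each a list of 3 entries, a list of its own where there are three numbers: the shift along the tool's x, y, z normalised to -1 to 1, where 1 is 0.025 m, then the turn, a rotation vector about the tool's x, y, z normalised to -1 to 1, where 1 is pi rad, then the finger opening in mm, from 0 to 91.9. A call has 1 to 20 rows; each row shifts and turns the commanded pose from where the row before left it, along the tool's axes as they then stand; what a row does not reach is not made up. A row lasts 1/12 s, in which the tool goes at most 41.7 mm and 7.16 degrees, less where a joint would pass 70% of its speed; a pose out of reach is approached as far as the arm can. A call with a number of a shift or a turn outside -1 to 1 is refused whole. A call with a gripper value outside its range is refused whole. The fingers move at their own pace and stop on an object; "newtons" is the grip in N (left out, the last holds). Time passes only in rows, so rows that do not move let the fingers close. It gives the time, the measured TCP pose, the force, the opening and the grip force at its end, in the units of the state.
- read_state(): the state, without advancing time (a new reading comes with each control period).
- get_image(name): name is "side" or "top"; returns a dict with "image" (420x560x3 uint8, red, green, blue), "intrinsics" (3x3 intrinsics, pixels), "R" (3x3) and "t" (3): a world point X has camera coordinates R X + t. Camera axes: x right, y down, z forward; pixel columns grow to the right and rows downward; lengths in m; the calibration is good to about 2 mm. A picture is of the moment at which its call begins. There is no depth.
- close_job(): hands the job in; it is judged then, once.
The state is a dict: "time": time; "joints": joint angles; "joint_vel": joint speeds; "tau": joint torques, N m; "position": TCP position; "tcp_rot": TCP orientation; "force": force on the tool from outside, world axes, zero at the start; "torque": the same for the moment, N m; "grip_width": finger opening in m; "grasp_force": force on a finger pad.
Only numpy, scipy, OpenCV 4.12 (cv2) and the standard library are available. Lean on these libraries where they do the work, as an engineer would, in place of code of your own. Each camera call takes 0.05 s, during which the arm holds its last target. There are 200 camera calls.

## Working session

There is one attempt and no reset: what is moved stays moved. The work goes in short steps, Python scripts to look and compute and a tool call to move; the robot and the scene stay as the last step left them, time stands still between calls to the robot, and variables do not carry over. Pictures are saved under pics/ and viewed, at most 10 in all, crops included, and the job is handed in when it is done.

Besides the shell and the picture viewer there is one more tool, called after "Call:" as name(argument=value, ...), one argument or row to a line, values as JSON. play_rows: Moves the arm, as the interface text tells. Scaled input: -1 to 1 covers 0.025 m each way for a shift and pi rad each way for a turn. Its arguments: {"type":"object","properties":{"increments":{"type":"array","items":{"type":"array"}},"newtons":{"type":"number"}},"required":["increments"]}

```bash
mkdir -p pics; ls; python3 - <<'E'
from rig import *
import cv2, numpy as np
s=read_state(); print({k:np.round(v,3) for k,v in s.items()})
for n in("top","side"):
    d=get_image(n); cv2.imwrite(f"pics/{n}0.png",d["image"][...,::-1]); print(n,np.round(d["intrinsics"],1).tolist(),np.round(d["R"],3).tolist(),np.round(d["t"],3).tolist(), np.round(-np.array(d["R"]).T@d["t"],3))
E
```

```text
pics
{'time': np.float64(0.0), 'joints': array([ 7.2456e+01,  2.0264e+01,  9.3629e+01, -1.0000e-03,  6.6188e+01,
       -1.3700e-01]), 'joint_vel': array([ 0.045,  0.112,  0.085, -0.009, -0.064, -0.004]), 'tau': array([-0.0000e+00, -5.9385e+01, -3.3422e+01,  7.0000e-02,  2.3000e-02,
       -0.0000e+00]), 'position': array([0.187, 0.596, 0.302]), 'tcp_rot': array([-179.919,    0.   ,  162.594]), 'force': array([-0.084, -0.129, -0.125]), 'torque': array([-0.005, -0.081, -0.018]), 'grasp_force': np.float64(0.0), 'grip_width': np.float64(0.092)}
top [[454.6, 0.0, 281.0], [0.0, 454.6, 209.2], [0.0, 0.0, 1.0]] [[0.02, -0.999, 0.024], [-0.995, -0.022, -0.093], [0.093, -0.022, -0.995]] [0.156, 0.618, 0.891] [0.529 0.19  0.941]
side [[419.7, 0.0, 281.6], [0.0, 419.7, 209.7], [0.0, 0.0, 1.0]] [[-0.954, 0.299, 0.005], [0.219, 0.709, -0.67], [-0.204, -0.638, -0.742]] [0.499, -0.201, 1.164] [0.758 0.736 0.727]
```

View pics/top0.png

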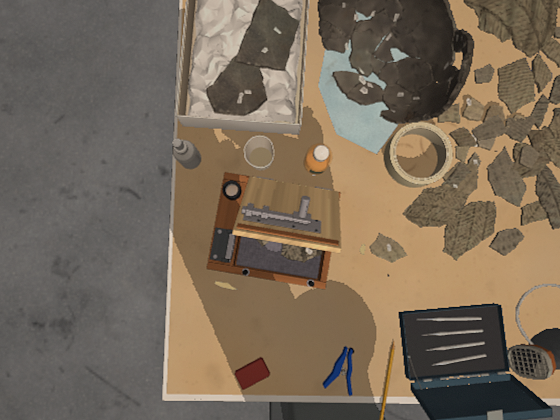

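View pics/side0.png

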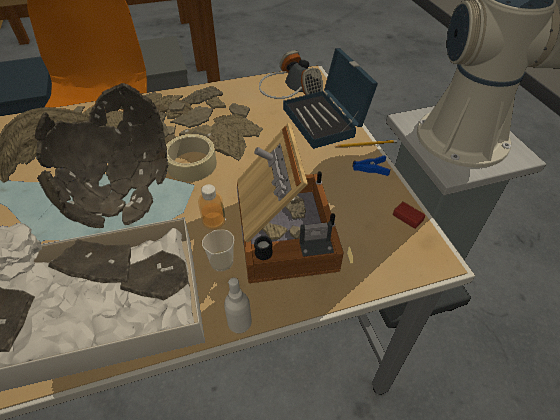

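The top view shows the case around (272,230), with its front towards the robot, the keeper at about (222,245) and the open lid with bolt and knob at (305,205). The side view shows the keeper at (318,237), the loupe at (263,246), and the cup and bottle behind. I'll zoom in next.

```bash
python3 - <<'E'
import cv2
a=cv2.imread("pics/top0.png")[160:300,190:360]; cv2.imwrite("pics/topz.png",cv2.resize(a,None,fx=4.2,fy=4.2,interpolation=cv2.INTER_CUBIC))
a=cv2.imread("pics/side0.png")[120:290,220:360]; cv2.imwrite("pics/sidez.png",cv2.resize(a,None,fx=3.5,fy=3.5,interpolation=cv2.INTER_CUBIC))
E
```

```text
(no output)
```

View pics/topz.png

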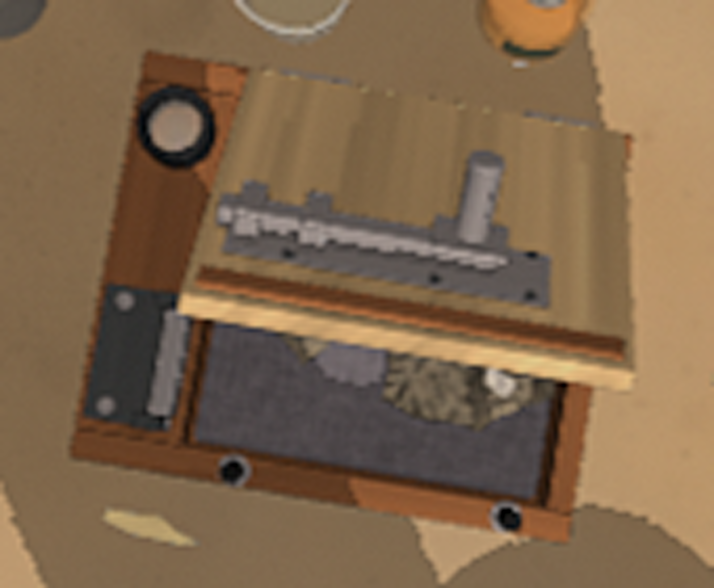

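View pics/sidez.png

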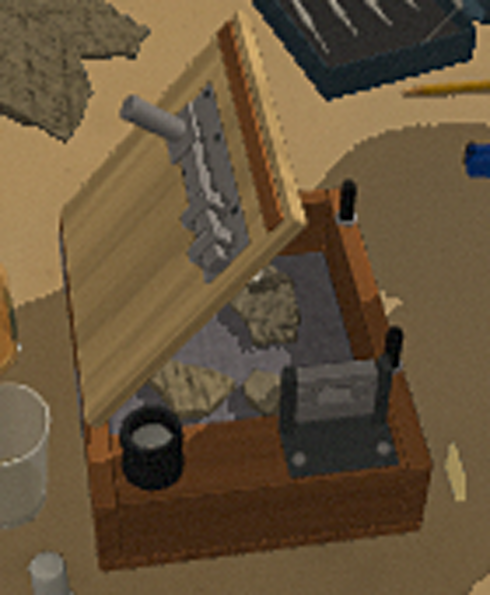

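The zooms show the rim corners FL (72,457), FR (570,540) and BL (147,52) in the top crop. The knob top is at (487,160) in the top crop and (130,105) in the side crop. In the side crop, the case's rim corners are FL (430,465) and BL (92,560) at the foot.

```bash
cat > h.py <<'E'
from rig import *
import numpy as np, cv2
from scipy.optimize import least_squares
from scipy.spatial.transform import Rotation as Ro
def cam(n):
    d=get_image(n); return d["image"],np.array(d["intrinsics"]),np.array(d["R"]),np.array(d["t"])
def ray(c,p):
    _,K,R,t=c; v=R.T@np.linalg.inv(K)@[p[0],p[1],1]; return -R.T@t,v/np.linalg.norm(v)
def plane(c,p,z):
    o,v=ray(c,p); return o+v*(z-o[2])/v[2]
def tri(c1,p1,c2,p2):
    (a,u),(b,w)=ray(c1,p1),ray(c2,p2)
    s=np.linalg.lstsq(np.c_[u,-w],b-a,rcond=None)[0]; x,y=a+u*s[0],b+w*s[1]
    return (x+y)/2,np.linalg.norm(x-y)
E
python3 - <<'E'
from h import *
T=cam("top");S=cam("side")
tz=lambda u,v:(190+u/4.2-.4,160+v/4.2-.4); sz=lambda u,v:(220+u/3.5-.4,120+v/3.5-.4)
m=np.array([[-95,125],[-95,-105],[95,125]])/1e3
w=np.array([plane(T,tz(*p),.066)[:2] for p in[(72,457),(570,540),(147,52)]])
def f(q): c,s=np.cos(q[2]),np.sin(q[2]); return (m@np.array([[c,s],[-s,c]])+q[:2]-w).ravel()
r=least_squares(f,[.45,.2,0]);print(w,r.x,np.degrees(r.x[2]),r.fun*1e3)
print("side FL rim",plane(S,sz(432,462),.066), "BL rim?",plane(S,sz(90,428),.066))
c,s=np.cos(r.x[2]),np.sin(r.x[2]);R=np.array([[c,-s,0],[s,c,0],[0,0,1]]);o=np.r_[r.x[:2],0]
for n,a,b in [("knob",(487,158),(130,105)),("lidfrontleft top",(185,295),(303,218)),("lidfrontright top",(632,372),(240,15)),("keepplateR",(163,413),(387,362)),("keepplateL",(183,312),(297,372))]:
    p,e=tri(T,tz(*a),S,sz(*b)); print(n,p,"gap",e,"case",R.T@(p-o))
def proj(c,X):
    q=c[2]@X+c[3]; q=c[1]@q; return q[:2]/q[2]
for X in [(-95,125,66),(-95,125,0),(95,125,66),(-45,79,66)]:
    p=proj(S,R@(np.array(X)/1e3)+o); print("side pred",X,(p+.4-[220,120])*3.5)
E
```

```text
[[0.49477703 0.30899412]
 [0.46174886 0.08244481]
 [0.68117572 0.28100025]] [ 0.57021559  0.1717282  -0.1456773 ] -8.34669459043685 [-0.40986079  0.20050462 -0.76908037 -0.81398296  1.17894116  0.61347833]
side FL rim [0.49498235 0.30853067 0.066     ] BL rim? [0.67085949 0.2292302  0.066     ]
knob [0.61675164 0.13438889 0.21310609] gap 0.0017782482667596511 case [ 0.0514634  -0.03018851  0.21310609]
lidfrontleft top [0.5601008  0.24878726 0.21817873] gap 0.004678694333813774 case [-0.02119375  0.07477454  0.21817873]
lidfrontright top [0.53596141 0.07816493 0.21525334] gap 0.0017238773499428342 case [-0.02030947 -0.09754466  0.21525334]
keepplateR [0.51293341 0.26593901 0.1105813 ] gap 0.006970401372459216 case [-0.07035132  0.08489768  0.1105813 ]
keepplateL [0.55929403 0.25758689 0.10856345] gap 0.0012521601392311106 case [-0.02326935  0.08336386  0.10856345]
side pred (-95, 125, 66) [433.49104079 462.65859883]
side pred (-95, 125, 0) [420.69673362 529.33114043]
side pred (95, 125, 66) [ 92.94162255 506.26668549]
side pred (-45, 79, 66) [328.29515216 409.30006591]
```

The fit is good to about 1 mm. The case is at (0.570, 0.172) with yaw -8.35°, the lid is at about 0.9 rad and the bolt at about 5 mm. I'll align the tool with the case (tool y = case y) and fly over high, with the fingers closed.

Call:
play_rows(
  increments=[
    [[0, 0, -0.5], [0, 0, -0.0251], 0],
    [[0, 0, -1], [0, 0, -0.0251], 0],
    [[0, 0, -1], [0, 0, 0], 0],
    [[0, 0, -1], [0, 0, 0], 0],
    [[-0.4, -0.26, -0.5], [0, 0, 0], 0],
    [[-0.8, -0.52, 0], [0, 0, 0], 0],
    [[-0.8, -0.52, 0], [0, 0, 0], 0],
    [[-0.8, -0.52, 0], [0, 0, 0], 0],
    [[-0.8, -0.52, 0], [0, 0, 0], 0],
    [[-0.8, -0.52, 0], [0, 0, 0], 0],
    [[-0.8, -0.52, 0], [0, 0, 0], 0],
    [[-0.8, -0.52, 0], [0, 0, 0], 0],
    [[-0.8, -0.52, 0], [0, 0, 0], 0],
    [[-0.8, -0.52, 0], [0, 0, 0], 0],
    [[-0.8, -0.52, 0], [0, 0, 0], 0],
    [[-0.8, -0.52, 0], [0, 0, 0], 0],
    [[-0.8, -0.52, 0], [0, 0, 0], 0],
    [[-0.8, -0.52, 0], [0, 0, 0], 0],
    [[-0.8, -0.52, 0], [0, 0, 0], 0],
    [[-0.8, -0.52, 0], [0, 0, 0], 0],
  ],
  newtons=20,
)

```text
time: 1.87
position: [0.4651, 0.3501, 0.4021]
tcp_rot: [-180.0, -0.0, 171.6]
force: [-0.4, -0.1, 0.4]
grip_width: 0.0004
grasp_force: 0.0
```

```bash
cat > st.py <<'E'
import numpy as np
from rig import *
from scipy.spatial.transform import Rotation as Ro
O=np.array([.5702,.1717,0]); C=Ro.from_euler("z",-.1457)
def st(tilt=None,tgt=None):
    s=read_state(); p=C.inv().apply(np.array(s["position"])-O)*1e3
    R=C.inv()*Ro.from_euler("xyz",s["tcp_rot"],degrees=True)
    z=R.as_matrix()[:,2]; t=np.degrees(np.arctan2(-z[0],-z[2])); y=R.as_matrix()[:,1]
    print("t %.2f"%s["time"],"case mm",p.round(1),"tilt %.1f"%t,"tooly",y.round(3),"F case",C.inv().apply(s["force"]).round(1),"w",round(s["grip_width"]*1e3,1),"g",round(s["grasp_force"],1),"j",np.round(s["joints"],0))
    if tgt is not None:
        d=R.inv().apply(np.array(tgt)-p)
        print("need tool-shift units",(d/25).round(3),"turn y units",((tilt-t)/180).round(4))
    return s,p,R
E
python3 -c "
from st import *
st(40,[72.5,30,285.5])"
```

```text
t 1.87 case mm [-129.8  161.2  402.1] tilt 0.0 tooly [ 0.001  1.    -0.001] F case [-0.4 -0.1  0.4] w 0.4 g 0.0 j [ 37.  12.  92.  -0.  76. -45.]
need tool-shift units [-8.099 -5.241  4.663] turn y units 0.2221
```

Call:
play_rows(
  increments=[
    [[-1, -0.65, 0], [0, 0, 0], 0],
    [[-1, -0.65, 0], [0, 0, 0], 0],
    [[-1, -0.65, 0], [0, 0, 0], 0],
    [[-1, -0.65, 0], [0, 0, 0], 0],
    [[-1, -0.65, 0], [0, 0, 0], 0],
    [[-1, -0.65, 0], [0, 0, 0], 0],
    [[-1, -0.65, 0], [0, 0, 0], 0],
    [[-1, -0.65, 0], [0, 0, 0], 0],
    [[0, 0, 0], [0, 0.0317, 0], 0],
    [[0, 0, 0], [0, 0.0317, 0], 0],
    [[0, 0, 0], [0, 0.0317, 0], 0],
    [[0, 0, 0], [0, 0.0317, 0], 0],
    [[0, 0, 0], [0, 0.0317, 0], 0],
    [[0, 0, 0], [0, 0.0317, 0], 0],
    [[0, 0, 0], [0, 0.0317, 0], 0],
    [[0, 0, 0], [0, 0, 0], 0],
    [[0, 0, 0], [0, 0, 0], 0],
  ],
)

```text
time: 3.28
position: [0.6438, 0.1933, 0.4003]
tcp_rot: [-179.9, -40.0, 171.5]
force: [0.0, 0.4, 0.2]
grip_width: 0.0004
grasp_force: 0.0
```

```bash
python3 -c "
from st import *
st(40,[72.5,30,285.5])
import cv2
cv2.imwrite('pics/s1.png',get_image('side')['image'][...,::-1])"
```

```text
t 3.28 case mm [ 69.7  32.  400.3] tilt 40.0 tooly [ 0.002  1.    -0.001] F case [-0.   0.4  0.2] w 0.4 g 0.0 j [ 12.  38.  60.  14. 119. -67.]
need tool-shift units [-3.036 -0.077  3.448] turn y units 0.0002
```

Call:
play_rows(
  increments=[
    [[-0.506, -0.013, 0.575], [0, 0, 0], 0],
    [[-0.506, -0.013, 0.575], [0, 0, 0], 0],
    [[-0.506, -0.013, 0.575], [0, 0, 0], 0],
    [[-0.506, -0.013, 0.575], [0, 0, 0], 0],
    [[-0.506, -0.013, 0.575], [0, 0, 0], 0],
    [[-0.506, -0.013, 0.575], [0, 0, 0], 0],
    [[0, 0, 0], [0, 0, 0], 0],
    [[0.211, 0, 0.214], [0, -0.0111, 0], 0],
    [[0.211, 0, 0.214], [0, -0.0111, 0], 0],
    [[0.211, 0, 0.214], [0, -0.0111, 0], 0],
    [[0.211, 0, 0.214], [0, -0.0111, 0], 0],
    [[0.211, 0, 0.214], [0, -0.0111, 0], 0],
    [[0.211, 0, 0.214], [0, -0.0111, 0], 0],
  ],
)

```text
time: 4.42
position: [0.602, 0.1984, 0.2822]
tcp_rot: [179.9, -27.6, 171.7]
force: [1.2, -0.5, 0.3]
grip_width: 0.0005
grasp_force: 0.4
```

```bash
python3 -c "
from st import *
import numpy as np
a=np.radians(48);st(28,[89-194*np.cos(a)+93*np.sin(a),30,71+194*np.sin(a)+93*np.cos(a)])
import cv2
i=get_image('side')['image'][...,::-1][60:330,160:460];cv2.imwrite('pics/s2.png',cv2.resize(i,None,fx=2,fy=2))"
```

```text
t 4.42 case mm [ 27.6  31.1 282.2] tilt 27.6 tooly [-0.     1.     0.001] F case [ 1.3 -0.4  0.3] w 0.5 g 0.4 j [ 14.  34.  79.  10.  93. -70.]
need tool-shift units [-0.113 -0.043  0.156] turn y units 0.0024
```

View pics/s2.png

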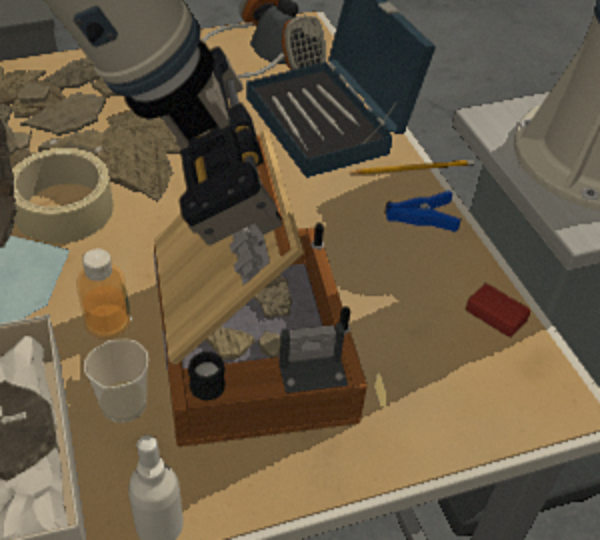

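The picture shows the fingers just touching the lid behind its front edge (about (270,230)), with the gripper body clear of the knob. I'll continue the arc.

Call:
play_rows(
  increments=[
    [[0.2, 0, 0.235], [0, -0.0111, 0], 0],
    [[0.2, 0, 0.235], [0, -0.0111, 0], 0],
    [[0.2, 0, 0.235], [0, -0.0111, 0], 0],
    [[0.211, 0, 0.214], [0, -0.0111, 0], 0],
    [[0.211, 0, 0.214], [0, -0.0111, 0], 0],
    [[0.211, 0, 0.214], [0, -0.0111, 0], 0],
    [[0.211, 0, 0.214], [0, -0.0111, 0], 0],
    [[0.211, 0, 0.214], [0, -0.0111, 0], 0],
    [[0.211, 0, 0.214], [0, -0.0111, 0], 0],
    [[0.211, 0, 0.214], [0, -0.0111, 0], 0],
    [[0.211, 0, 0.214], [0, -0.0111, 0], 0],
    [[0.211, 0, 0.214], [0, -0.0111, 0], 0],
    [[0.211, 0, 0.214], [0, -0.0111, 0], 0],
    [[0.211, 0, 0.214], [0, -0.0111, 0], 0],
  ],
)

```text
time: 5.63
position: [0.5135, 0.2116, 0.2269]
tcp_rot: [179.9, 0.3, 171.7]
force: [-1.1, -0.4, 0.9]
grip_width: 0.0002
grasp_force: 0.1
```

```bash
python3 -c "
from st import *
import numpy as np
a=np.radians(20);st(0,[89-194*np.cos(a)+93*np.sin(a),30,71+194*np.sin(a)+93*np.cos(a)])"
```

```text
t 5.63 case mm [-61.9  31.3 226.9] tilt -0.3 tooly [-0.     1.     0.002] F case [-1.  -0.5  0.9] w 0.2 g 0.1 j [ 22.  19. 106.  -0.  54. -59.]
need tool-shift units [-0.016 -0.052  0.086] turn y units 0.0015
```

Call:
play_rows(
  increments=[
    [[0.107, 0, 0.107], [0, -0.00556, 0], 0],
    [[0.107, 0, 0.107], [0, -0.00556, 0], 0],
    [[0.107, 0, 0.107], [0, -0.00556, 0], 0],
    [[0.107, 0, 0.107], [0, -0.00556, 0], 0],
    [[0.107, 0, 0.107], [0, -0.00556, 0], 0],
    [[0.107, 0, 0.107], [0, -0.00556, 0], 0],
    [[0.107, 0, 0.107], [0, -0.00556, 0], 0],
    [[0.107, 0, 0.107], [0, -0.00556, 0], 0],
    [[0.107, 0, 0.107], [0, -0.00556, 0], 0],
    [[0.107, 0, 0.107], [0, -0.00556, 0], 0],
    [[0.107, 0, 0.107], [0, -0.00556, 0], 0],
    [[0.107, 0, 0.107], [0, -0.00556, 0], 0],
  ],
)

```text
time: 6.63
position: [0.4849, 0.2158, 0.1908]
tcp_rot: [179.9, 12.2, 171.6]
force: [0.5, 0.1, 1.5]
grip_width: 0.0006
grasp_force: 1.0
```

```bash
python3 -c "
from st import *
import numpy as np
a=np.radians(8);st(-12,[89-194*np.cos(a)+93*np.sin(a),30,71+194*np.sin(a)+93*np.cos(a)])"
```

```text
t 6.63 case mm [-90.8  31.2 190.8] tilt -12.2 tooly [0.    1.    0.001] F case [0.5 0.1 1.5] w 0.6 g 1.0 j [ 27.  17. 117. -12.  37. -45.]
need tool-shift units [-0.017 -0.05   0.034] turn y units 0.001
```

Call:
play_rows(
  increments=[
    [[0, 0, 0.06], [0, 0, 0], 0],
    [[0, 0, 0.06], [0, 0, 0], 0],
    [[0, 0, 0], [0, 0, 0], 0],
  ],
)

```text
time: 6.88
position: [0.4855, 0.2156, 0.1875]
tcp_rot: [180.0, 12.0, 171.6]
force: [-1.2, 1.4, 2.1]
grip_width: 0.0004
grasp_force: 1.5
```

Call:
play_rows(
  increments=[
    [[0, 0, -0.2], [0, 0, 0], 0],
    [[0, 0, -0.6], [0, 0, 0], 0],
    [[0, 0, -0.8], [0, 0, 0], 44],
    [[0, 0, -0.8], [0, 0, 0], 44],
    [[0, 0, -0.8], [0, 0, 0], 44],
    [[0, 0, -0.5], [0, 0.028, 0], 44],
    [[0, 0, 0], [0, 0.028, 0], 44],
    [[0, 0, 0], [0, 0.028, 0], 44],
    [[0, 0, 0], [0, 0, 0], 44],
    [[0, 0, 0], [0, 0, 0], 44],
  ],
)

```text
time: 7.72
position: [0.4671, 0.2178, 0.2776]
tcp_rot: [-180.0, -3.0, 171.5]
force: [-0.1, -0.0, -0.1]
grip_width: 0.0441
grasp_force: 0.0
```

```bash
python3 -c "
from st import *
import numpy as np
st(3,[-41,-30,265])
import cv2
for n,(a,b,c,d) in dict(top=(150,310,180,360),side=(120,290,220,360)).items():
    i=get_image(n)['image'][...,::-1];cv2.imwrite('pics/%s3f.png'%n,i);cv2.imwrite('pics/%s3.png'%n,cv2.resize(i[a:b,c:d],None,fx=3.5,fy=3.5,interpolation=cv2.INTER_CUBIC))"
```

```text
t 7.72 case mm [-108.7   30.6  277.6] tilt 3.0 tooly [ 0.002  1.    -0.   ] F case [-0.1 -0.  -0.1] w 44.1 g 0.0 j [ 24.  13. 107.   2.  62. -58.]
need tool-shift units [-2.737 -2.419  0.361] turn y units 0.0001
```

View pics/side3.png

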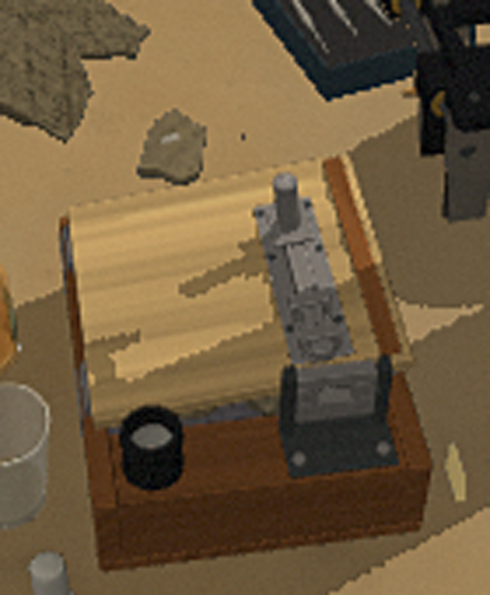

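View pics/top3.png

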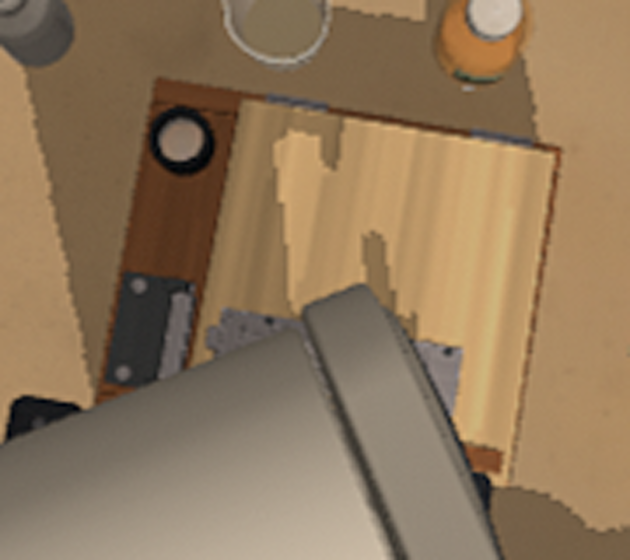

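The lid rests on its buffers. In the side crop the knob top is at (286,181); the mouth shows at about (337,393). I'll locate the knob on the plane at its expected height.

```bash
python3 -c "
from h import *
from st import C,O
S=cam('side')
for z in (.140,.1455,.150): print(z,C.inv().apply(plane(S,(220+286/3.5-.4,120+181/3.5-.4),z)-O)*1e3)
# mouth centre on striker plane y=79 (case)
o,v=ray(S,(220+337/3.5-.4,120+393/3.5-.4)); o=C.inv().apply(o-O);v=C.inv().apply(v); print('mouth',(o+v*(.084-o[1])/v[1])*1e3, (o+v*(.089-o[1])/v[1])*1e3)
import numpy as np
i=S[0][120+95:290,220:360]
"
```

```text
0.14 [-39.1913376 -35.1042283 140.       ]
0.1455 [-37.85358367 -29.28267296 145.5       ]
0.15 [-36.75905774 -24.51958223 150.        ]
mouth [-47.6520987   84.          86.36748621] [-46.14628402  89.          92.74615399]
```

Call:
play_rows(
  increments=[
    [[-0.75, -0.6, 0], [0, 0, 0], 44],
    [[-0.75, -0.6, 0], [0, 0, 0], 44],
    [[-0.75, -0.6, 0], [0, 0, 0], 44],
    [[-0.75, -0.584, 0], [0, 0, 0], 44],
    [[0, 0, 0.4], [0, 0, 0], 44],
    [[0, 0, 0.4], [0, 0, 0], 44],
    [[0, 0, 0], [0, 0, 0], 44],
  ],
)

```text
time: 8.45
position: [0.5286, 0.1486, 0.2513]
tcp_rot: [-179.9, -3.3, 171.6]
force: [-0.6, 0.1, 0.6]
grip_width: 0.0439
grasp_force: 0.0
```

```bash
python3 -c "
from st import *
st(3,[-34.5,-29,203.5])"
```

```text
t 8.45 case mm [-37.8 -28.9 251.3] tilt 3.3 tooly [ 0.     1.    -0.002] F case [-0.6  0.   0.6] w 43.9 g 0.0 j [ 15.  18. 104.   1.  61. -67.]
need tool-shift units [-0.239  0.     1.903] turn y units -0.0015
```

Call:
play_rows(
  increments=[
    [[-0.06, 0, 0.4], [0, 0, 0], 44],
    [[-0.06, 0, 0.4], [0, 0, 0], 44],
    [[-0.06, 0, 0.4], [0, 0, 0], 44],
    [[-0.06, 0, 0.4], [0, 0, 0], 44],
    [[0, 0, 0.3], [0, 0, 0], 44],
    [[0, 0, 0], [0, 0, 0], 44],
  ],
)

```text
time: 8.95
position: [0.533, 0.1479, 0.2038]
tcp_rot: [-179.9, -3.3, 171.6]
force: [0.4, 0.0, -0.6]
grip_width: 0.0439
grasp_force: 0.0
```

Call:
play_rows(
  increments=[
    [[0, 0, 0], [0, 0, 0], 5],
    [[0, 0, 0], [0, 0, 0], 5],
    [[0, 0, 0], [0, 0, 0], 5],
    [[0, 0, 0], [0, 0, 0], 5],
    [[0, 0, 0], [0, 0, 0], 5],
    [[0, 0, 0], [0, 0, 0], 5],
  ],
  newtons=35,
)

```text
time: 9.45
position: [0.5342, 0.148, 0.2064]
tcp_rot: [180.0, -3.0, 171.6]
force: [-0.1, -1.3, 2.6]
grip_width: 0.0133
grasp_force: 35.0
```

```bash
python3 -c "
from st import *
st(3,[-34.5,-29,203.5])"
```

```text
t 9.45 case mm [-32.1 -28.7 206.4] tilt 3.0 tooly [0. 1. 0.] F case [ 0.  -1.3  2.6] w 13.3 g 35.0 j [ 15.  22. 106.   1.  56. -68.]
need tool-shift units [ 0.088 -0.013  0.119] turn y units -0.0003
```

Call:
play_rows(
  increments=[
    [[0, 0.04, 0], [0, 0, 0], 5],
    [[0, 0.04, 0], [0, 0, 0], 5],
    [[0, 0.04, 0], [0, 0, 0], 5],
    [[0, 0.04, 0], [0, 0, 0], 5],
    [[0, 0, 0], [0, 0, 0], 5],
  ],
)

```text
time: 9.87
position: [0.5348, 0.1522, 0.2062]
tcp_rot: [180.0, -3.1, 171.6]
force: [0.6, -1.8, 5.2]
grip_width: 0.0133
grasp_force: 35.0
```

```bash
python3 -c "
from st import *
st()"
```

```text
t 9.87 case mm [-32.2 -24.4 206.2] tilt 3.1 tooly [0. 1. 0.] F case [ 0.9 -1.7  5.2] w 13.3 g 35.0 j [ 15.  22. 105.   1.  56. -67.]
```

Call:
play_rows(
  increments=[
    [[0.052, 0, 0.051], [0, -0.0032, 0], 5],
    [[0.052, 0, 0.051], [0, -0.0032, 0], 5],
    [[0.052, 0, 0.051], [0, -0.0032, 0], 5],
    [[0.052, 0, 0.051], [0, -0.0032, 0], 5],
    [[0, 0, 0], [0, 0, 0], 5],
  ],
)

```text
time: 10.28
position: [0.5295, 0.153, 0.2013]
tcp_rot: [180.0, -0.7, 171.6]
force: [0.6, -2.0, 3.8]
grip_width: 0.0132
grasp_force: 35.0
```

```bash
python3 -c "
from st import *
st()"
```

```text
t 10.28 case mm [-37.6 -24.4 201.3] tilt 0.7 tooly [0.    1.    0.001] F case [ 0.8 -1.9  3.8] w 13.2 g 35.0 j [ 16.  21. 107.   0.  52. -66.]
```

Call:
play_rows(
  increments=[
    [[0.052, 0, 0.051], [0, -0.0032, 0], 5],
    [[0.052, 0, 0.051], [0, -0.0032, 0], 5],
    [[0, 0.02, 0], [0, 0, 0], 5],
    [[0, 0.02, 0], [0, 0, 0], 5],
    [[0, 0.02, 0], [0, 0, 0], 5],
    [[0, 0.02, 0], [0, 0, 0], 5],
    [[0, 0, 0], [0, 0, 0], 5],
  ],
)

```text
time: 10.87
position: [0.5274, 0.1553, 0.199]
tcp_rot: [180.0, 0.4, 171.6]
force: [0.3, -2.2, 7.2]
grip_width: 0.013
grasp_force: 35.0
```

Call:
play_rows(
  increments=[
    [[0, 0.02, 0], [0, 0, 0], 5],
    [[0, 0.02, 0], [0, 0, 0], 5],
    [[0, 0, 0], [0, 0, 0], 5],
  ],
)

```text
time: 11.12
position: [0.5275, 0.1563, 0.199]
tcp_rot: [180.0, 0.4, 171.6]
force: [-0.3, -1.7, 7.5]
grip_width: 0.0132
grasp_force: 35.0
```

```bash
python3 -c "
from st import *
st()"
```

```text
t 11.12 case mm [-40.  -21.4 199. ] tilt -0.4 tooly [0. 1. 0.] F case [-0.1 -1.7  7.5] w 13.2 g 35.0 j [ 16.  21. 108.  -0.  51. -65.]
```

Free sliding costs about 2 N. I'll go on gently in 0.5 mm steps.

Call:
play_rows(
  increments=[
    [[0, 0.02, 0], [0, 0, 0], 5],
    [[0, 0, 0], [0, 0, 0], 5],
  ],
)

```text
time: 11.28
position: [0.5276, 0.1568, 0.199]
tcp_rot: [180.0, 0.4, 171.6]
force: [0.0, -2.5, 7.0]
grip_width: 0.0131
grasp_force: 35.0
```

Call:
play_rows(
  increments=[
    [[0, 0.02, 0], [0, 0, 0], 5],
    [[0, 0, 0], [0, 0, 0], 5],
  ],
)

```text
time: 11.45
position: [0.5277, 0.1573, 0.199]
tcp_rot: [180.0, 0.4, 171.6]
force: [0.4, -1.6, 7.9]
grip_width: 0.0131
grasp_force: 35.0
```

Call:
play_rows(
  increments=[
    [[0, 0.02, 0], [0, 0, 0], 5],
    [[0, 0, 0], [0, 0, 0], 5],
  ],
)

```text
time: 11.62
position: [0.5278, 0.1578, 0.199]
tcp_rot: [180.0, 0.4, 171.6]
force: [0.8, -1.9, 7.7]
grip_width: 0.0133
grasp_force: 35.0
```

Call:
play_rows(
  increments=[
    [[0, 0.02, 0], [0, 0, 0], 5],
    [[0, 0, 0], [0, 0, 0], 5],
  ],
)

```text
time: 11.78
position: [0.5279, 0.1583, 0.199]
tcp_rot: [180.0, 0.4, 171.6]
force: [0.2, -1.6, 8.4]
grip_width: 0.013
grasp_force: 35.0
```

Call:
play_rows(
  increments=[
    [[0, 0.02, 0], [0, 0, 0], 5],
    [[0, 0, 0], [0, 0, 0], 5],
  ],
)

```text
time: 11.95
position: [0.5279, 0.1587, 0.199]
tcp_rot: [180.0, 0.4, 171.6]
force: [0.5, -2.5, 8.2]
grip_width: 0.0134
grasp_force: 35.0
```

Call:
play_rows(
  increments=[
    [[0, 0.02, 0], [0, 0, 0], 5],
    [[0, 0, 0], [0, 0, 0], 5],
  ],
)

```text
time: 12.12
position: [0.528, 0.1592, 0.199]
tcp_rot: [180.0, 0.4, 171.6]
force: [-0.3, -2.8, 8.2]
grip_width: 0.0132
grasp_force: 35.0
```

```bash
python3 -c "
from st import *
st()"
```

```text
t 12.12 case mm [-40.  -18.5 199. ] tilt -0.4 tooly [0. 1. 0.] F case [ 0.1 -2.8  8.2] w 13.2 g 35.0 j [ 17.  21. 108.  -0.  51. -65.]
```

Call:
play_rows(
  increments=[
    [[0, 0.02, 0], [0, 0, 0], 5],
    [[0, 0, 0], [0, 0, 0], 5],
  ],
)

```text
time: 12.28
position: [0.528, 0.1596, 0.199]
tcp_rot: [180.0, 0.4, 171.6]
force: [0.9, -2.8, 7.6]
grip_width: 0.0133
grasp_force: 35.0
```

Call:
play_rows(
  increments=[
    [[0, 0.02, 0], [0, 0, 0], 5],
    [[0, 0, 0], [0, 0, 0], 5],
  ],
)

```text
time: 12.45
position: [0.5281, 0.1601, 0.199]
tcp_rot: [180.0, 0.4, 171.6]
force: [0.0, -2.0, 7.2]
grip_width: 0.0132
grasp_force: 35.0
```

Call:
play_rows(
  increments=[
    [[0, 0.02, 0], [0, 0, 0], 5],
    [[0, 0.02, 0], [0, 0, 0], 5],
    [[0, 0, 0], [0, 0, 0], 5],
  ],
)

```text
time: 12.7
position: [0.5282, 0.161, 0.199]
tcp_rot: [180.0, 0.4, 171.6]
force: [0.8, -3.5, 8.5]
grip_width: 0.013
grasp_force: 35.0
```

Call:
play_rows(
  increments=[
    [[0, 0.02, 0], [0, 0, 0], 5],
    [[0, 0.02, 0], [0, 0, 0], 5],
    [[0, 0, 0], [0, 0, 0], 5],
  ],
)

```text
time: 12.95
position: [0.5284, 0.162, 0.199]
tcp_rot: [-180.0, 0.4, 171.6]
force: [-0.4, -4.0, 8.2]
grip_width: 0.0129
grasp_force: 35.0
```

```bash
python3 -c "
from st import *
st()
import cv2
i=get_image('side')['image'][...,::-1];cv2.imwrite('pics/s5.png',cv2.resize(i[150:290,220:360],None,fx=4.2,fy=4.2,interpolation=cv2.INTER_CUBIC))"
```

```text
t 12.95 case mm [-39.9 -15.7 199. ] tilt -0.4 tooly [ 0.  1. -0.] F case [ 0.2 -4.   8.2] w 12.9 g 35.0 j [ 17.  21. 108.  -0.  51. -65.]
```

View pics/s5.png

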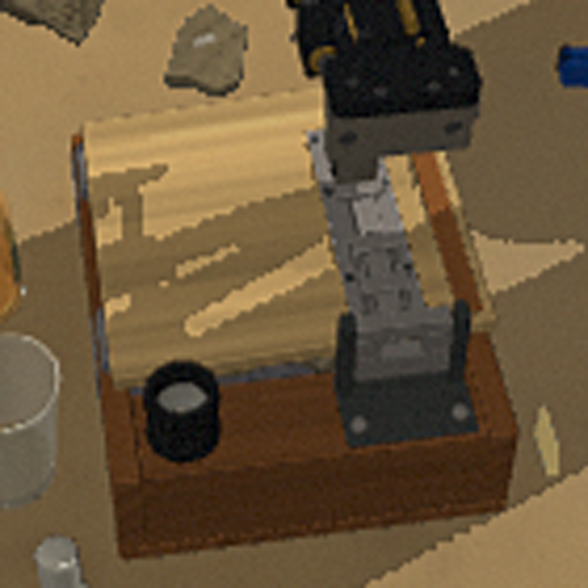

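Call:
play_rows(
  increments=[
    [[0, 0.02, 0], [0, 0, 0], 5],
    [[0, 0, 0], [0, 0, 0], 5],
  ],
)

```text
time: 13.17
position: [0.5285, 0.1624, 0.1989]
tcp_rot: [-180.0, 0.4, 171.6]
force: [0.5, -3.9, 7.2]
grip_width: 0.0133
grasp_force: 35.0
```

Call:
play_rows(
  increments=[
    [[0, 0.02, 0], [0, 0, 0], 5],
    [[0, 0, 0], [0, 0, 0], 5],
  ],
)

```text
time: 13.33
position: [0.5285, 0.1629, 0.1989]
tcp_rot: [-180.0, 0.4, 171.6]
force: [0.4, -3.6, 7.3]
grip_width: 0.0131
grasp_force: 35.0
```

Call:
play_rows(
  increments=[
    [[0, 0.02, 0], [0, 0, 0], 5],
    [[0, 0, 0], [0, 0, 0], 5],
  ],
)

```text
time: 13.5
position: [0.5286, 0.1634, 0.1989]
tcp_rot: [-180.0, 0.4, 171.6]
force: [0.8, -4.0, 7.1]
grip_width: 0.0131
grasp_force: 35.0
```

```bash
python3 -c "
from st import *
st()"
```

```text
t 13.50 case mm [-39.9 -14.2 198.9] tilt -0.4 tooly [ 0.  1. -0.] F case [ 1.3 -3.9  7.1] w 13.1 g 35.0 j [ 17.  21. 108.  -0.  51. -64.]
```

Steady sliding at 4 N and well past the plate face, so the bolt is inside the mouth. I'll carry on.

Call:
play_rows(
  increments=[
    [[0, 0.03, 0], [0, 0, 0], 5],
    [[0, 0.03, 0], [0, 0, 0], 5],
    [[0, 0.03, 0], [0, 0, 0], 5],
    [[0, 0.03, 0], [0, 0, 0], 5],
    [[0, 0, 0], [0, 0, 0], 5],
  ],
)

```text
time: 13.92
position: [0.529, 0.1664, 0.1989]
tcp_rot: [-180.0, 0.4, 171.6]
force: [1.1, -2.9, 7.7]
grip_width: 0.0133
grasp_force: 35.0
```

Call:
play_rows(
  increments=[
    [[0, 0.04, 0], [0, 0, 0], 5],
    [[0, 0.04, 0], [0, 0, 0], 5],
    [[0, 0.04, 0], [0, 0, 0], 5],
    [[0, 0.04, 0], [0, 0, 0], 5],
    [[0, 0, 0], [0, 0, 0], 5],
  ],
)

```text
time: 14.33
position: [0.5296, 0.1703, 0.1989]
tcp_rot: [-180.0, 0.4, 171.6]
force: [0.5, -4.3, 5.7]
grip_width: 0.0132
grasp_force: 35.0
```

```bash
python3 -c "
from st import *
st()"
```

```text
t 14.33 case mm [-40.   -7.2 198.9] tilt -0.4 tooly [ 0.  1. -0.] F case [ 1.1 -4.2  5.7] w 13.2 g 35.0 j [ 18.  21. 107.  -0.  51. -64.]
```

Call:
play_rows(
  increments=[
    [[0, 0.04, 0], [0, 0, 0], 5],
    [[0, 0.04, 0], [0, 0, 0], 5],
    [[0, 0.04, 0], [0, 0, 0], 5],
    [[0, 0.04, 0], [0, 0, 0], 5],
    [[0, 0.04, 0], [0, 0, 0], 5],
    [[0, 0.04, 0], [0, 0, 0], 5],
    [[0, 0.04, 0], [0, 0, 0], 5],
    [[0, 0, 0], [0, 0, 0], 5],
  ],
)

```text
time: 15.0
position: [0.5307, 0.1773, 0.1989]
tcp_rot: [-180.0, 0.4, 171.6]
force: [1.0, -3.6, 6.8]
grip_width: 0.0128
grasp_force: 35.0
```

Call:
play_rows(
  increments=[
    [[0, 0.03, 0], [0, 0, 0], 5],
    [[0, 0.03, 0], [0, 0, 0], 5],
    [[0, 0, 0], [0, 0, 0], 5],
  ],
)

```text
time: 15.25
position: [0.5309, 0.1787, 0.1989]
tcp_rot: [-180.0, 0.4, 171.6]
force: [1.4, -4.9, 6.9]
grip_width: 0.0128
grasp_force: 35.0
```

Call:
play_rows(
  increments=[
    [[0, 0.02, 0], [0, 0, 0], 5],
    [[0, 0.02, 0], [0, 0, 0], 5],
    [[0, 0, 0], [0, 0, 0], 5],
  ],
)

```text
time: 15.5
position: [0.531, 0.1796, 0.1988]
tcp_rot: [-180.0, 0.4, 171.6]
force: [0.2, -2.9, 7.5]
grip_width: 0.013
grasp_force: 35.0
```

```bash
python3 -c "
from st import *
st()"
```

```text
t 15.50 case mm [-39.9   2.2 198.8] tilt -0.4 tooly [ 0.  1. -0.] F case [ 0.6 -2.8  7.5] w 13.0 g 35.0 j [ 19.  21. 107.  -0.  51. -63.]
```

Call:
play_rows(
  increments=[
    [[0, 0.02, 0], [0, 0, 0], 5],
    [[0, 0.02, 0], [0, 0, 0], 5],
    [[0, 0, 0], [0, 0, 0], 5],
  ],
)

```text
time: 15.75
position: [0.5312, 0.1806, 0.1989]
tcp_rot: [-180.0, 0.4, 171.6]
force: [1.4, -4.2, 6.9]
grip_width: 0.0136
grasp_force: 35.0
```

Call:
play_rows(
  increments=[
    [[0, 0.02, 0], [0, 0, 0], 5],
    [[0, 0, 0], [0, 0, 0], 5],
  ],
)

```text
time: 15.92
position: [0.5312, 0.1811, 0.1988]
tcp_rot: [-180.0, 0.4, 171.6]
force: [-0.2, -3.9, 6.6]
grip_width: 0.013
grasp_force: 35.0
```

Call:
play_rows(
  increments=[
    [[0, 0.02, 0], [0, 0, 0], 5],
    [[0, 0, 0], [0, 0, 0], 5],
  ],
)

```text
time: 16.08
position: [0.5313, 0.1816, 0.1988]
tcp_rot: [-180.0, 0.4, 171.6]
force: [1.5, -4.1, 6.0]
grip_width: 0.0133
grasp_force: 35.0
```

Call:
play_rows(
  increments=[
    [[0, 0.02, 0], [0, 0, 0], 5],
    [[0, 0, 0], [0, 0, 0], 5],
  ],
)

```text
time: 16.25
position: [0.5314, 0.1821, 0.1988]
tcp_rot: [-180.0, 0.4, 171.6]
force: [1.6, -3.8, 7.2]
grip_width: 0.013
grasp_force: 35.0
```

Call:
play_rows(
  increments=[
    [[0, 0.02, 0], [0, 0, 0], 5],
    [[0, 0, 0], [0, 0, 0], 5],
  ],
)

```text
time: 16.42
position: [0.5314, 0.1826, 0.1988]
tcp_rot: [-180.0, 0.4, 171.6]
force: [0.7, -3.9, 6.7]
grip_width: 0.0133
grasp_force: 35.0
```

Call:
play_rows(
  increments=[
    [[0, 0.02, 0], [0, 0, 0], 5],
    [[0, 0, 0], [0, 0, 0], 5],
  ],
)

```text
time: 16.58
position: [0.5315, 0.1831, 0.1989]
tcp_rot: [-180.0, 0.4, 171.6]
force: [1.1, -3.7, 6.8]
grip_width: 0.0131
grasp_force: 35.0
```

Call:
play_rows(
  increments=[
    [[0, 0.02, 0], [0, 0, 0], 5],
    [[0, 0, 0], [0, 0, 0], 5],
  ],
)

```text
time: 16.75
position: [0.5316, 0.1836, 0.1988]
tcp_rot: [-180.0, 0.4, 171.6]
force: [1.1, -5.0, 6.6]
grip_width: 0.0128
grasp_force: 35.0
```

Call:
play_rows(
  increments=[
    [[0, 0.02, 0], [0, 0, 0], 5],
    [[0, 0, 0], [0, 0, 0], 5],
  ],
)

```text
time: 16.92
position: [0.5317, 0.1841, 0.1989]
tcp_rot: [-180.0, 0.4, 171.6]
force: [0.8, -4.1, 6.9]
grip_width: 0.0131
grasp_force: 35.0
```

Call:
play_rows(
  increments=[
    [[0, 0.02, 0], [0, 0, 0], 5],
    [[0, 0, 0], [0, 0, 0], 5],
  ],
)

```text
time: 17.08
position: [0.5317, 0.1844, 0.1988]
tcp_rot: [-180.0, 0.4, 171.7]
force: [0.8, -6.1, 6.6]
grip_width: 0.0131
grasp_force: 35.0
```

Call:
play_rows(
  increments=[
    [[0, 0.02, 0], [0, 0, 0], 5],
    [[0, 0, 0], [0, 0, 0], 5],
  ],
)

```text
time: 17.25
position: [0.5317, 0.1844, 0.1988]
tcp_rot: [-179.9, 0.4, 171.7]
force: [0.6, -8.0, 7.5]
grip_width: 0.0131
grasp_force: 35.0
```

Call:
play_rows(
  increments=[
    [[0, 0.02, 0], [0, 0, 0], 5],
    [[0, 0, 0], [0, 0, 0], 5],
  ],
)

```text
time: 17.42
position: [0.5317, 0.1846, 0.1988]
tcp_rot: [-179.9, 0.4, 171.7]
force: [-0.1, -10.4, 9.0]
grip_width: 0.0134
grasp_force: 35.0
```

Call:
play_rows(
  increments=[
    [[0, 0.02, 0], [0, 0, 0], 5],
    [[0, 0, 0], [0, 0, 0], 5],
  ],
)

```text
time: 17.58
position: [0.5317, 0.1847, 0.1988]
tcp_rot: [-179.8, 0.4, 171.7]
force: [0.9, -13.2, 9.7]
grip_width: 0.0132
grasp_force: 35.0
```

```bash
python3 -c "
from st import *
st()"
```

```text
t 17.58 case mm [-39.9   7.3 198.8] tilt -0.4 tooly [-0.001  1.    -0.003] F case [  2.8 -12.9   9.7] w 13.2 g 35.0 j [ 19.  22. 107.  -0.  51. -62.]
```

There is a clear hard stop, and total travel of about 36 mm from the start matches fully home. I'll relieve the push, release and lift off.

Call:
play_rows(
  increments=[
    [[0, -0.03, 0], [0, 0, 0], 5],
    [[0, -0.03, 0], [0, 0, 0], 5],
    [[0, 0, -0.03], [0, 0, 0], 5],
    [[0, 0, 0], [0, 0, 0], 5],
  ],
)

```text
time: 17.92
position: [0.5317, 0.1844, 0.1991]
tcp_rot: [-180.0, 0.4, 171.6]
force: [2.9, -5.2, 1.2]
grip_width: 0.0134
grasp_force: 35.0
```

Call:
play_rows(
  increments=[
    [[0, 0, 0], [0, 0, 0], 36],
    [[0, 0, 0], [0, 0, 0], 36],
    [[0, 0, 0], [0, 0, 0], 36],
    [[0, 0, 0], [0, 0, 0], 36],
    [[0, 0, 0], [0, 0, 0], 36],
    [[0, 0, -0.2], [0, 0, 0], 36],
    [[0, 0, -0.4], [0, 0, 0], 36],
    [[0, 0, -0.6], [0, 0, 0], 36],
    [[0, 0, -0.8], [0, 0, 0], 36],
    [[0, 0, -0.8], [0, 0, 0], 36],
    [[0, 0, -0.8], [0, 0, 0], 36],
    [[0, 0, -0.8], [0, 0, 0], 36],
    [[0, 0, -0.8], [0, 0, 0], 36],
    [[0.8, 0, -0.4], [0, 0, 0], 36],
    [[0.8, 0, 0], [0, 0, 0], 36],
    [[0.8, 0, 0], [0, 0, 0], 36],
    [[0.8, 0, 0], [0, 0, 0], 36],
    [[0.8, 0, 0], [0, 0, 0], 36],
    [[0, 0, 0], [0, 0, 0], 36],
    [[0, 0, 0], [0, 0, 0], 36],
  ],
)

```text
time: 19.58
position: [0.4313, 0.1997, 0.3397]
tcp_rot: [180.0, 0.5, 171.7]
force: [0.7, -0.5, 0.9]
grip_width: 0.0357
grasp_force: 0.0
```

```bash
python3 -c "
from st import *
st()
import cv2
i=get_image('side')['image'][...,::-1];cv2.imwrite('pics/s6.png',cv2.resize(i[120:290,180:360],None,fx=3.4,fy=3.4,interpolation=cv2.INTER_CUBIC))"
```

```text
t 19.58 case mm [-141.5    7.5  339.7] tilt -0.5 tooly [-0.001  1.     0.001] F case [ 0.7 -0.4  0.9] w 35.7 g 0.0 j [ 25.   4. 109.  -0.  66. -57.]
```

View pics/s6.png

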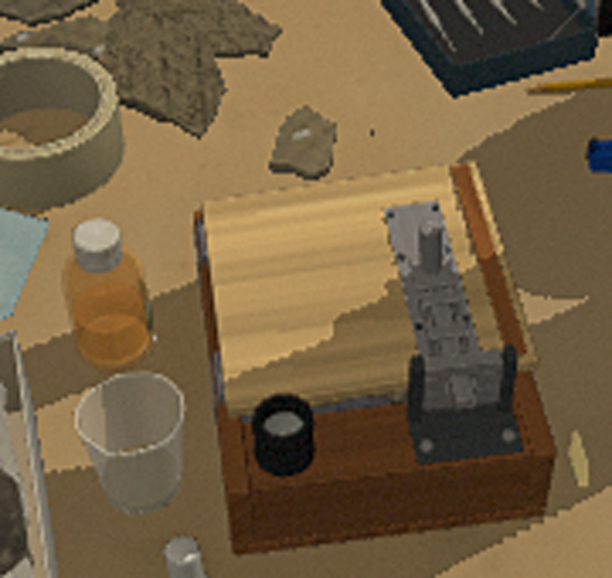

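The bolt end shows through the keeper's mouth at (465,388), the lid is held down, and the loupe, cup and bottle are where they were. I'm handing the job in.

```bash
python3 -c "
from rig import *
print(close_job())"
```

```text
the job is handed in; nothing more can be done
None
```

The lid is down and held in the keeper: the bolt slid through the mouth to its hard stop with at most about 13 N of push, and the loupe, bottle and cup look undisturbed in the last picture; the job was handed in at about 20 s, with no verdict returned.

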